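Tare an empty paint pot on the studio balance

ROBOT

A 7-joint arm with a two-finger parallel gripper is mounted at the origin on the work surface. World frame = base frame: x ahead of the robot, y to its left, z up, the work surface at z = 0. Lengths are in m, angles in rad, forces in N, time in s.
With the tool pointing down it reaches from about 0.4 to 0.85 m from the base axis. Payload 10.4 kg.
Tool frame: the origin (TCP) lies at the very end of the fingers, on their centre line; the grasp point (between the pads) lies 19 mm behind it; z points along the fingers, y is the line along which they close (so a half turn about z gives the same grasp; the last joint's range is limited). The gripper opens to 87 mm and grips with 3 to 60 N. Pads are 19 mm wide; open, the fingers measure 117 mm over their backs; the gripper's body (75 mm by 190 mm) begins 51 mm behind the grasp point.
Start: joints at [-1.322, 0.332, -0.065, 1.46, 0.022, 1.35, -0.088], TCP at [0.168, 0.602, 0.223] pointing down, gripper open.
Joint ranges: [-2.6, 2.6], [-0.5, 2.12], [-1.47, 1.34], [0.16, 2.42], [-1.27, 4.41], [0.06, 2.06], [-2.6, 2.6]. Speed limits (rad/s): [2.22, 2.22, 2.79, 2.79, 3.14, 3.14, 3.14].

INTERFACE

Orientations are given as a unit quaternion [x, y, z, w].
In Python, from bench import r gives the robot as it stands.
- The arm moves only by the shell command python3 -m crank 'ROWS' [FORCE]. ROWS is JSON, a list that holds one entry, the list of rows, each a list of 5 numbers: the shift along the tool's x, y, z in mm, then the turn about the tool's z in degrees, then the opening, from -1 (shut) to 1 (fully open). A call has 1 to 20 rows; each row is the pose to reach, as a shift and turn from the pose commanded when the call began, along the tool's axes at that moment; what a row does not reach only later rows make up. A row lasts 1/10 s, in which the tool goes at most 50 mm and 8.59 degrees, less where a joint would pass 70% of its speed; a pose out of reach is approached as far as the arm can. A call with a gripper value outside its range is refused whole. The fingers move at their own pace and stop on an object; FORCE is the grip in N (left out, the last holds). Time passes only in rows, so rows that repeat a pose let the fingers close. It gives the time, the measured TCP pose, the force, the opening and the grip force at its end, in the units of the state.
- r.read_state(): the state, without advancing time (a new reading comes with each control period).
- r.camera(name): name is "scene" or "top" or "wrist"; returns a dict with "image" (420x560x3 uint8, red, green, blue), "vfov" (degrees; the focal length in pixels is half the picture's height over the tangent of half this angle, whatever the lens; pixels are square), "cx", "cy" (the principal point, pixels), "eye" and "attitude" of the camera in the world. Camera axes: x right, y down, z forward; pixel columns grow to the right and rows downward; lengths in m; the calibration is good to about 2 mm. A picture is of the moment at which its call begins. There is no depth.
- r.close_job(): hands the job in; it is judged then, once.
The state is a dict: "time": time; "joint_positions": joint angles; "joint_vel": joint speeds; "joint_torque": joint torques, N m; "ee_pos": TCP position; "eef_rot": TCP orientation; "ft_force": force on the tool from outside, world axes, zero at the start; "torque": the same for the moment, N m; "width": finger opening in m; "grip_force": force on a finger pad.
Only numpy, scipy, OpenCV 4.12 (cv2) and the standard library are available. Lean on these libraries where they do the work, as an engineer would, in place of code of your own. Each camera call takes 0.05 s, during which the arm holds its last target. There are 200 camera calls.

TASK

Tare the balance for weighing pigment: stand the empty open pot upright in the middle of the weighing pan, setting it down gently rather than dropping it, then fold the draught-shield lid fully shut over it, then press the tare key (the large round one) fully down and let it come back up. Do not press the small power key, and leave everything else on the table where it stands.

Things in the scene. Friction and masses are not known exactly. Their poses are not given: they have to be found in the camera images.
- balance: Milligram balance, white, fixed; 200 deep (x) x 180 wide (y), 153 high with lid shut. Origin: centre of its underside; x from its front (keys; faces the robot's right) to its back, y to its left, z up. The key panel slopes at 40 degrees, from x -100, z 18 up to x -48, z 62: its normal (-0.643, 0, 0.766) is tilted 40 degrees from vertical. Behind it a flat deck, z 62, bears the draught shield.
- shield_front (a point): Middle of the front top edge of the draught shield, at (-46, 0, 147) in the balance's frame, same axes. The shield is an open-topped box of clear walls 3 thick with grey edges: outside x -46 to 96, y -82 to 82, z 62 to 147 in the balance's frame. It stands straight behind the keys and the shut lid overhangs it, so press keys with a tool tilted 40 to 45 degrees, not vertical.
- pan (a point): Centre of the top face of the round steel weighing pan, diameter 80, fixed, inside the shield, at (25, 0, 70) in the balance's frame; same axes as the balance. The walls stand 77 above it.
- lid (a joint): Angle of the shield lid in rad: 0 shut (flat on the shield), 1.57 upright, grows as it opens, at most 1.8; starts at 1.45 to 1.75. Stiff hinge: the lid stays at any angle where it is left; 1 to 2 N at its free edge moves it.
- lid_hinge (a point): Middle of the lid's hinge line, on the shield's rear top edge at (96, 0, 147.5) in the balance's frame; the line runs along the balance's y. The point turns with the lid: x from free edge to hinge, z out of the outer face (up when shut). Lid: clear with a grey frame, 160 from hinge to free edge, 164 wide, 6 thick, underside in the hinge plane; shut, it overhangs the shield's front by 18.
- lid_edge (a point): Middle of the lid's free edge, on its outer face (160 from the hinge line and 6 out from it); same axes as lid_hinge.
- tare (a joint): Travel of the tare key in m: 0 up, 0.005 fully down. It is sprung: 1.2 N starts it and 4 N holds it fully down; it comes back up when let go.
- tare_top (a point): Centre of the face of the tare key: large round black key, diameter 22, standing 7 proud of the panel, right of the display (balance's -y); at (-67.8, -58, 54.4) in the balance's frame when up. Its z is the panel's normal, its y the balance's y; pressed along its -z; the point moves with the key.
- power (a joint): Travel of the power key in m: 0 up, 0.005 fully down; not to be pressed.
- power_top (a point): Centre of the face of the power key: the small round black key, diameter 12, standing 7 proud, left of the display (balance's +y), 126 from the tare key; axes as tare_top.
- pot: The empty paint pot: round, straight-sided, white plastic, open at the top and without a cap, outside diameter 48, 62 high, wall 3, about 60 g. Origin: centre of its underside, z up its axis. It stands on the table among the two capped jars.
- pot_rim (a point): Centre of the pot's open mouth, 62 above its underside.
- jar_a: Bystander: capped paint jar, diameter 52, 75 high. Origin: centre of its underside.
- jar_b: Bystander: capped paint jar, diameter 48, 62 high. Origin: centre of its underside.
- bowls: Bystander: stack of white bowls, diameter 130, 96 high. Origin: centre of its underside.
- water: Bystander: clear water glass, diameter 72, 95 high. Origin: centre of its underside.
- brush: Bystander: paint brush 190 long, lying between the jars and the balance along its own x.
- knife: Bystander: palette knife 180 long, lying along its own x.
- tile: Bystander: terracotta test tile 75 x 50 x 8, lying flat.
Things that resemble listed ones, but are neither listed nor needed, are in the scene too. What is shaped like the pot but pink is not meant.

How it is judged:
On the way, in this order (a step that is already met when the one before it is completed fails the run):
1. the pot stands upright in the middle of the pan (within 15 mm), let go (horizontal distance between pot and pan below 0.015 m and z of pot in the frame of pan between -0.004 and 0.004 m and angle between pot's own z axis and vertical below 0.1 rad and contact force between the fingers and pot below 0.1 N), for 0.3 s.
2. the lid is fully shut (within 0.06 rad) over the standing pot (horizontal distance between pot and pan below 0.015 m and z of pot in the frame of pan between -0.004 and 0.004 m and angle between pot's own z axis and vertical below 0.1 rad and value of joint lid below 0.06 rad), for 0.1 s.
3. the tare key is fully down (at least 4.2 of its 5 mm), the lid shut and the pot on the pan (all of step 2 and value of joint tare above 0.0042 m), for 0.05 s.
4. the tare key is let go and back up (within 1 mm) (all of step 2 and value of joint tare below 0.001 m), for 0.1 s.
At the end, for the whole second after the job is handed in: The pot stands at rest and upright (within 0.1 rad) on the pan, its axis within 15 mm of the pan's centre; the lid is shut (within 0.06 rad); the tare key is back up (within 1 mm) (all of step 4 and linear speed of pot below 0.02 m/s); the robot touches nothing.
It fails at once if the power key is pressed (2.5 mm or more) (value of joint power above 0.0025 m).
It fails at once if the pot is dropped or thrown (moves faster than 0.45 m/s out of the fingers) (linear speed of pot above 0.45 m/s and contact force between the fingers and pot below 0.05 N).
It fails at once if the pot is pushed onto the balance with more than 40 N (contact force between pot and balance above 40 N).
It fails at once if a bystander (capped jar, bowls, water glass, brush, palette knife, tile) is moved more than 30 mm (distance of any of jar_a, jar_b, bowls, water, brush, knife, tile from where it was at the start of the episode above 0.03 m).
It also fails if it takes over 69 s, if anything falls off the work surface, if the arm or the gripper's body presses on something with over 40 N, if the wrist force passes 120 N, or if a joint passes its speed limit or range.

## Working session

There is one attempt and no reset: what is moved stays moved. The work goes in short steps, Python scripts to look and compute and a shell command to move; the robot and the scene stay as the last step left them, time stands still between calls to the robot, and variables do not carry over. Pictures are saved under pics/ and viewed, at most 13 in all, crops included, and the job is handed in when it is done.

```bash
mkdir -p pics; ls; cat > h.py <<'E'
import numpy as np, cv2
from scipy.spatial.transform import Rotation as R
from bench import r
def K(c): return c["image"].shape[0]/2/np.tan(np.radians(c["vfov"])/2)
def Rm(c):
    a=np.array(c["attitude"],float)
    return R.from_quat(a).as_matrix() if a.size==4 else a.reshape(3,3)
def ray(c,u,v):
    f=K(c); d=Rm(c)@np.array([(u-c["cx"])/f,(v-c["cy"])/f,1.]); return np.array(c["eye"],float),d
def onz(c,u,v,z):
    e,d=ray(c,u,v); return e+d*(z-e[2])/d[2]
def proj(c,p):
    q=Rm(c).T@(np.array(p,float)-np.array(c["eye"])); return np.array([c["cx"],c["cy"]])+K(c)*q[:2]/q[2]
def save(c,n,s=1,crop=None):
    im=c["image"][...,::-1]
    if crop: x0,y0,x1,y1=crop; im=im[y0:y1,x0:x1]
    cv2.imwrite("pics/"+n,cv2.resize(im,None,fx=s,fy=s))
E
python3 - <<'E'
from h import *
s=r.read_state(); print(s)
a=r.camera("scene");b=r.camera("top")
for c in(a,b): print({k:v for k,v in c.items() if k!="image"})
import pickle; pickle.dump((a,b),open("c0.pkl","wb"))
save(a,"s0.png",1.4);save(b,"t0.png",1.4)
E
```

```text
pics
{'time': 0.0, 'joint_positions': array([-1.32158584,  0.33281961, -0.06468435,  1.46093579,  0.0216009 ,
        1.34992054, -0.08849637]), 'joint_vel': array([-0.00049778,  0.00040175, -0.00093517, -0.00094368,  0.00069632,
       -0.00114231, -0.00030859]), 'joint_torque': array([-1.69835497e-03, -6.23242307e+01,  2.36539106e-02, -3.89896131e+01,
       -6.14504912e-02,  3.98410053e-02,  1.80387410e-04]), 'ee_pos': array([0.16770814, 0.60167313, 0.22178919]), 'eef_rot': array([ 1.35482324e-01,  9.90779521e-01, -6.91511016e-04, -5.80080315e-05]), 'ft_force': array([-0.1167587 , -0.48572404, -0.28814058]), 'torque': array([0.01975542, 0.04752853, 0.014238  ]), 'grip_force': 0.0, 'width': 0.08674510972351612}
{'vfov': 56.77499351343375, 'cx': 280.04834162671074, 'cy': 214.4405782823211, 'eye': array([ 1.08252255, -0.64789798,  0.79252672]), 'attitude': array([ 0.85039244,  0.30815841, -0.14440421, -0.40127113])}
{'vfov': 48.15889671668768, 'cx': 275.41818076730635, 'cy': 209.1100449133659, 'eye': array([0.49653636, 0.01535809, 1.27671488]), 'attitude': array([ 0.70748352, -0.70635537,  0.02295166, -0.00154513])}
```

View pics/s0.png

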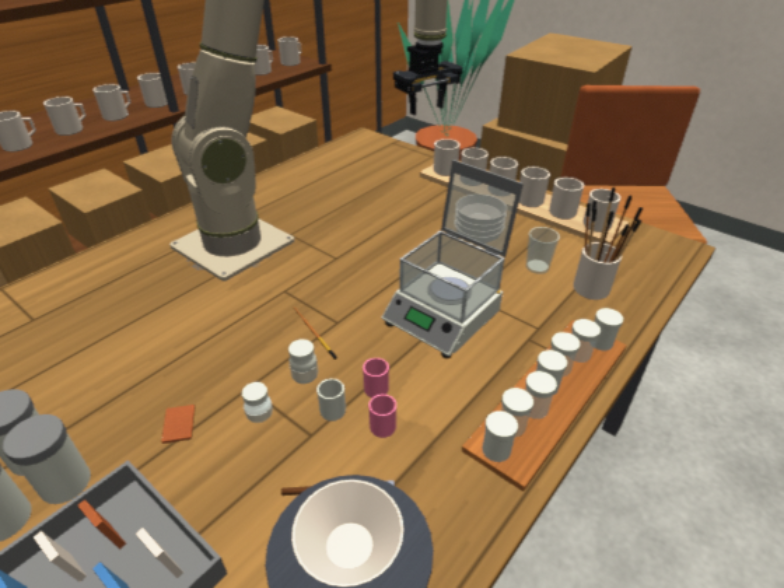

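View pics/t0.png

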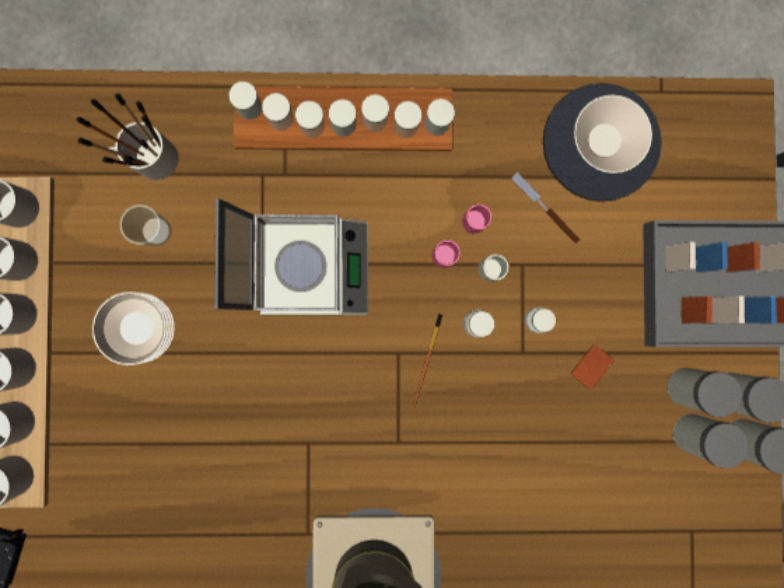

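Candidates in the top view (pixels in the picture as viewed):
- White open pot at (494,268).
- Pink lookalikes at (447,253) and (477,218).
- Capped jars at (480,323) and (541,320).
- Row of jars on the board.

I choose the white open one. The tare key is the larger one at (350,236), and the power key is at (350,303).

```bash
python3 - <<'E'
from h import *
import pickle
a,b=pickle.load(open("c0.pkl","rb"))
P=lambda u,v,z:np.round(onz(b,u/1.4,v/1.4,z),3)
for n,u,v,z in [("pot rim",494,267,.062),("pinkA",447,253,.062),("pinkB",477,218,.062),("jar1",480,323,.07),("jar2",541,320,.06),("pan",300,266,.07),("tare",350,236,.054),("power",350,303,.054),("brushtip",438,318,.005),
 ("sh FL",340,314,.147),("sh FR",340,217,.147),("lidtop",218,254,.3),("glass",140,225,.095),("bowls",133,327,.09)]: print(n,P(u,v,z))
S=lambda u,v,z:np.round(onz(a,u/1.4,v/1.4,z),3)
print("scene pot",S(331,387,.062),"tare",S(447,327,.054),"power",S(398,302,.054),"pan",S(450,288,.07))
# pan by colour, precise
im=cv2.cvtColor(b["image"],cv2.COLOR_RGB2HSV)
x0,y0,x1,y1=[int(t/1.4) for t in(265,230,335,300)]
m=(im[y0:y1,x0:x1,1]>25).astype(np.uint8)
n,l,st,ce=cv2.connectedComponentsWithStats(m);i=1+st[1:,4].argmax()
u,v=ce[i]+[x0,y0];print("pan",st[i],onz(b,u,v,.07).round(4))
save(b,"t1.png",5,(300,130,400,240))
E
```

```text
pot rim [ 0.587 -0.223  0.062]
pinkA [ 0.613 -0.135  0.062]
pinkB [ 0.678 -0.192  0.062]
jar1 [ 0.483 -0.195  0.07 ]
jar2 [ 0.489 -0.311  0.06 ]
pan [0.587 0.136 0.07 ]
tare [0.645 0.045 0.054]
power [0.52  0.044 0.054]
brushtip [ 0.492 -0.125  0.005]
sh FL [0.499 0.059 0.147]
sh FR [0.666 0.06  0.147]
lidtop [0.587 0.234 0.3  ]
glass [0.658 0.418 0.095]
bowls [0.476 0.43  0.09 ]
scene pot [ 0.588 -0.221  0.062] tare [0.649 0.047 0.054] power [0.524 0.044 0.054] pan [0.592 0.137 0.07 ]
pan [ 13  15  23  25 166] [0.5854 0.1422 0.07  ]
```

View pics/t1.png

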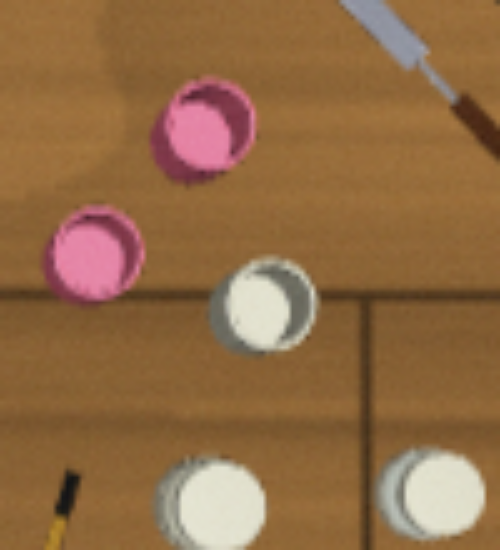

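The crop shows the white open pot, rim centre at (271,305), next to two pink pots and two capped jars. Pot is at about (0.586,-0.226), which the scene view confirms. Moving above it.

```bash
python3 -m crank '[[[-625,-685,22,74.4,1],[-625,-685,22,74.4,1],[-625,-685,22,74.4,1],[-625,-685,22,74.4,1],[-625,-685,22,74.4,1],[-625,-685,22,74.4,1],[-625,-685,22,74.4,1],[-625,-685,22,74.4,1],[-625,-685,22,74.4,1],[-625,-685,22,74.4,1],[-625,-685,22,74.4,1],[-625,-685,22,74.4,1],[-625,-685,22,74.4,1],[-625,-685,22,74.4,1],[-625,-685,22,74.4,1],[-625,-685,22,74.4,1],[-625,-685,22,74.4,1],[-625,-685,22,74.4,1],[-625,-685,22,74.4,1],[-625,-685,22,74.4,1]]]'
python3 - <<'E'
from h import *
s=r.read_state();print(R.from_quat(s["eef_rot"]).as_matrix().round(3),s["ee_pos"])
c=r.camera("wrist");print(c["vfov"],c["eye"],Rm(c).round(2));save(c,"w1.png",1)
import pickle;pickle.dump(c,open("w1.pkl","wb"));print("pred rim",proj(c,(.586,-.226,.062)),"pinkA",proj(c,(.613,-.135,.062)),"jar1",proj(c,(.483,-.195,.07)))
E
```

```text
time: 2.1
ee_pos: [0.5855, -0.23, 0.1994]
eef_rot: [0.709, 0.706, -0.002, 0.0]
ft_force: [-1.1, 0.3, 0.4]
width: 0.0869
grip_force: 0.0
[[ 0.004  1.    -0.002]
 [ 1.    -0.004 -0.003]
 [-0.003 -0.002 -1.   ]] [ 0.58550414 -0.23002582  0.19941554]
66.47954028296053 [ 0.58617976 -0.15306733  0.36146591] [[ 1.   -0.   -0.  ]
 [-0.   -0.96 -0.28]
 [-0.    0.28 -0.96]]
pred rim [275.99140343 196.66749128] pinkA [306.21272698  96.05249775] jar1 [162.76498477 166.12769369]
```

View pics/w1.png

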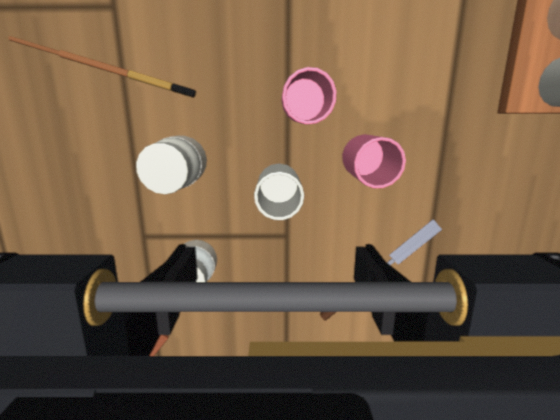

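The rim centre is at (279,195), between the fingers and within 3 mm of the prediction. The brush, jars and pink pots are clear. Grasping.

```bash
python3 -m crank '[[[5,3,50,0,1],[5,3,100,0,1],[5,3,140,0,1],[5,3,165,0,1],[5,3,165,0,1],[5,3,165,0,1],[5,3,165,0,-1],[5,3,165,0,-1],[5,3,165,0,-1],[5,3,165,0,-1],[5,3,165,0,-1],[5,3,165,0,-1],[5,3,165,0,-1],[5,3,165,0,-1],[5,3,155,0,-1],[5,3,130,0,-1],[5,3,90,0,-1],[5,3,50,0,-1],[5,3,0,0,-1],[5,3,-15,0,-1]]]' 10
python3 - <<'E'
from h import *
print(r.read_state()["ee_pos"])
E
```

```text
time: 4.15
ee_pos: [0.5904, -0.2219, 0.2215]
eef_rot: [0.707, 0.707, 0.002, 0.003]
ft_force: [0.9, -1.3, -0.9]
width: 0.0487
grip_force: 10.0
[ 0.59035395 -0.22192926  0.22152505]
```

Gripped, width 48.7 mm. Going in front of the pan for a look from close by.

```bash
python3 -m crank '[[[30,0,0,0,-1],[75,0,0,0,-1],[125,0,0,0,-1],[175,0,0,0,-1],[220,0,0,0,-1],[255,0,0,0,-1],[272,0,0,0,-1],[272,0,0,0,-1],[272,0,0,0,-1]]]'
python3 - <<'E'
from h import *
s=r.read_state();print(R.from_quat(s["eef_rot"]).as_matrix().round(3),s["ee_pos"],s["width"])
c=r.camera("wrist");save(c,"w2.png",1)
import pickle;pickle.dump(c,open("w2.pkl","wb"));print("pred pan",proj(c,(.586,.137,.07)),proj(c,(.666,.06,.147)),proj(c,(.504,.06,.147)), c["eye"])
E
```

```text
time: 5.05
ee_pos: [0.5888, 0.0496, 0.2157]
eef_rot: [0.707, 0.707, -0.0, 0.0]
ft_force: [0.5, -0.1, -0.8]
width: 0.0484
grip_force: 10.0
[[ 0.001  1.     0.   ]
 [ 1.    -0.001 -0.001]
 [-0.001  0.    -1.   ]] [0.5888105  0.04964183 0.21565314] 0.04835392945537829
pred pan [271.96651787 106.0686438 ] [378.15024396 210.23743067] [162.02916038 210.52421714] [0.58888092 0.12629794 0.37785438]
```

View pics/w2.png

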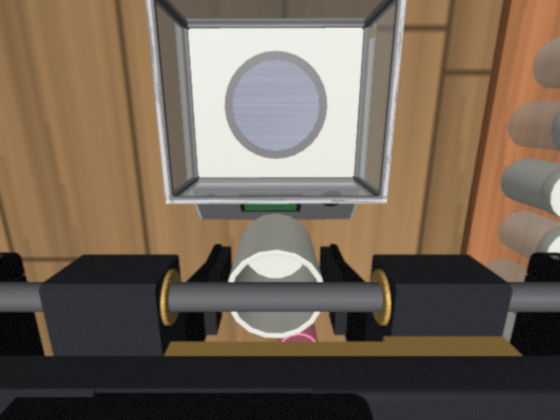

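The pan is centred at (276,105). The shield's front top edge runs from (167,203) to (386,203), and the pot hangs upright between the fingers.

```bash
python3 - <<'E'
from h import *
import pickle
c=pickle.load(open("w2.pkl","rb"))
print("pan",onz(c,276,105,.07).round(4))
print("front",onz(c,167,202,.147).round(4),onz(c,386,202,.147).round(4))
print("hinge edge",onz(c,148,0,.147).round(4),"pot rim",onz(c,277,293,.2157+.028).round(4))
x=cv2.cvtColor(c["image"],cv2.COLOR_RGB2HSV)[30:185,190:360]
m=((x[...,1]>15)&(x[...,2]<235)).astype(np.uint8)*255
k,_=cv2.findContours(m,cv2.RETR_EXTERNAL,cv2.CHAIN_APPROX_NONE);k=max(k,key=cv2.contourArea);print(cv2.fitEllipse(k))
E
```

```text
pan [0.5897 0.1379 0.07  ]
front [0.5084 0.0666 0.147 ] [0.6713 0.0664 0.147 ]
hinge edge [0.5089 0.1979 0.147 ] pot rim [0.5896 0.0473 0.2437]
((85.4819107055664, 74.802734375), (85.78904724121094, 90.09727478027344), 0.6878386735916138)
```

```bash
python3 -m crank '[[[40,0,0,0,-1],[75,0,0,0,-1],[88,0,0,0,-1],[88,0,0,0,-1],[88,0,25,0,-1],[88,0,55,0,-1],[88,0,80,0,-1],[88,0,95,0,-1],[88,0,102,0,-1],[88,0,106,0,-1],[88,0,108,0,-1],[88,0,108,0,-1],[88,0,108,0,-1]]]'
python3 - <<'E'
from h import *
print(r.read_state()["ee_pos"],r.read_state()["ft_force"])
E
```

```text
time: 6.4
ee_pos: [0.5892, 0.1396, 0.1083]
eef_rot: [0.707, 0.707, 0.001, 0.0]
ft_force: [0.9, -0.5, -0.0]
width: 0.0488
grip_force: 10.0
[0.58921675 0.13959    0.10830247] [ 0.88464211 -0.48168072 -0.00761155]
```

```bash
python3 -m crank '[[[0,0,1,0,-1],[0,0,2,0,-1],[0,0,2,0,-1],[0,0,2,0,-1]]]'; python3 -m crank '[[[0,0,1,0,-1],[0,0,1,0,-1],[0,0,1,0,-1]]]'
```

```text
time: 6.8
ee_pos: [0.5888, 0.1395, 0.1056]
eef_rot: [0.707, 0.707, 0.0, 0.0]
ft_force: [1.6, 0.4, -0.2]
width: 0.0483
grip_force: 10.0
time: 7.1
ee_pos: [0.5889, 0.1395, 0.1055]
eef_rot: [0.707, 0.707, 0.0, -0.0]
ft_force: [-3.7, -0.0, 8.9]
width: 0.0486
grip_force: 10.0
```

Contact made. Releasing and rising.

```bash
python3 -m crank '[[[0,0,-1,0,-1],[0,0,-1,0,0.2],[0,0,-1,0,0.5],[0,0,-1,0,0.5],[0,0,-1,0,0.5],[0,0,-1,0,0.5],[0,0,-10,0,0.5],[0,0,-30,0,0.5],[0,0,-60,0,0.5],[0,0,-90,0,0.5],[0,0,-90,0,0.5]]]'
python3 - <<'E'
from h import *
import pickle
s=r.read_state();print(s["ee_pos"],s["width"])
c=r.camera("scene");t=r.camera("top");pickle.dump((c,t),open("c2.pkl","wb"))
A=c["image"][100:280,250:400];B=t["image"][120:240,140:290]
cv2.imwrite("pics/p3.png",np.hstack([cv2.resize(A,(400,480)),cv2.resize(B,(400,320)).repeat(1,0) if 0 else cv2.resize(B,(400,480))])[...,::-1])
E
```

```text
time: 8.2
ee_pos: [0.5909, 0.1396, 0.1994]
eef_rot: [0.707, 0.707, 0.003, 0.001]
ft_force: [-0.0, -0.6, -0.5]
width: 0.0649
grip_force: 0.0
[0.59092416 0.13956472 0.19940688] 0.0648822873978345
```

View pics/p3.png

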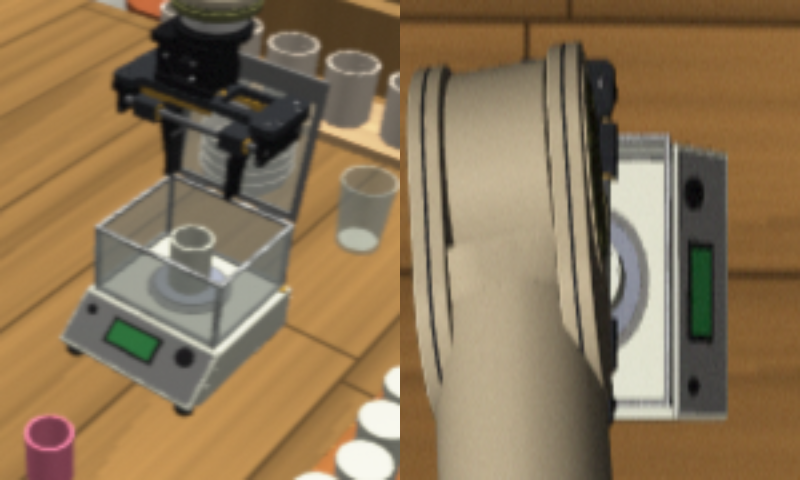

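The pot stands upright in the middle of the pan. The lid leans back slightly. Next I go over it, drop behind it and sweep it shut.

```bash
python3 -m crank '[[[0,0,-45,0,-1],[0,0,-95,0,-1],[0,0,-135,0,-1],[0,0,-145,0,-1],[40,0,-145,0,-1],[90,0,-145,0,-1],[135,0,-145,0,-1],[160,0,-145,0,-1],[160,0,-145,0,-1],[160,0,-115,0,-1],[160,0,-85,0,-1],[160,0,-78,0,-1],[160,0,-78,0,-1],[140,0,-78,0,-1],[120,0,-78,0,-1]]]'
python3 - <<'E'
from h import *
import pickle
s=r.read_state();print(s["ee_pos"],s["width"],s["ft_force"])
c=r.camera("scene");save(c,"s4.png",3,(250,60,420,260))
for p in[(.589,.2085,.1475),(.507,.2085+.027,.305),(.671,.2085+.027,.305)]:print(((proj(c,p)-[250,60])*3).round())
E
```

```text
time: 9.8
ee_pos: [0.5893, 0.2578, 0.2739]
eef_rot: [0.707, 0.707, 0.001, 0.001]
ft_force: [0.5, -0.3, 0.7]
width: 0.0005
grip_force: 0.0
[0.58932096 0.25784977 0.27390429] 0.0005425867858201666 [ 0.50645261 -0.25833611  0.69256487]
[258. 341.]
[218. 161.]
[369. 213.]
```

View pics/s4.png

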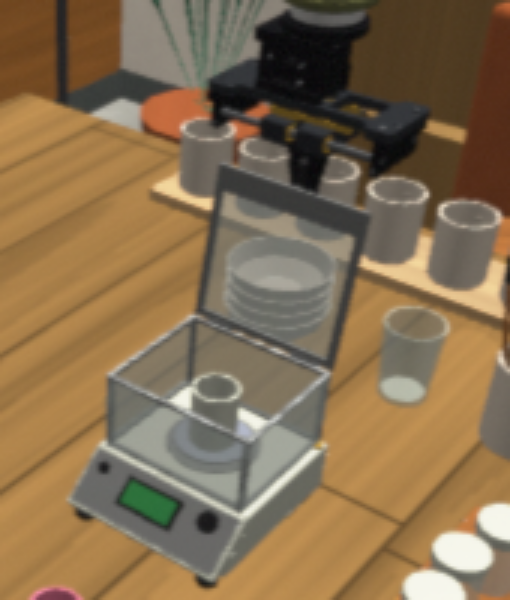

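Fingers are behind the lid, whose free edge runs from (218,165) to (369,213) in the crop, as predicted. Sweeping it shut.

```bash
python3 -m crank '[[[-15,0,0,0,-1],[-34,0,0,0,-1],[-50,0,1,0,-1],[-68,0,2,0,-1],[-84,0,7,0,-1],[-100,0,13,0,-1],[-115,0,23,0,-1],[-128,0,33,0,-1],[-140,0,46,0,-1],[-150,0,59,0,-1],[-158,0,74,0,-1],[-164,0,90,0,-1],[-168,0,107,0,-1],[-170,0,120,0,-1],[-170,0,125,0,-1],[-170,0,127,0,-1],[-170,0,127,0,-1]]]'
python3 - <<'E'
from h import *
s=r.read_state();print(s["ee_pos"],s["ft_force"])
E
```

```text
time: 11.55
ee_pos: [0.5888, 0.0892, 0.1528]
eef_rot: [0.707, 0.707, 0.002, -0.002]
ft_force: [-38.4, -3.4, 79.4]
width: 0.0003
grip_force: 39.3
[0.58880689 0.08923234 0.15277396] [-38.38291312  -3.44583423  79.42914589]
```

The lid is down, but pressed hard, so back off at once. The row format has no tilt, so I will see whether an out-of-reach target on the +y side tips the tool outward, which is the direction the key needs.

```bash
python3 -m crank '[[[0,0,-10,0,-1],[0,0,-50,0,-1],[0,0,-100,0,-1],[0,0,-150,0,-1],[40,-25,-150,0,-1],[80,-50,-150,0,-1],[660,-490,-150,0,-1],[660,-490,-150,0,-1],[660,-490,-150,0,-1],[660,-490,-150,0,-1],[660,-490,-150,0,-1],[660,-490,-150,0,-1],[660,-490,-150,0,-1],[660,-490,-150,0,-1],[660,-490,-150,0,-1],[660,-490,-150,0,-1],[660,-490,-150,0,-1],[660,-490,-150,0,-1],[660,-490,-150,0,-1],[660,-490,-150,0,-1]]]'
python3 - <<'E'
from h import *
s=r.read_state();print(R.from_quat(s["eef_rot"]).as_matrix().round(3),s["ee_pos"],s["joint_positions"].round(2))
c=r.camera("scene");save(c,"s5.png",3,(250,60,420,260))
E
```

```text
time: 13.55
ee_pos: [0.1139, 0.7284, 0.2945]
eef_rot: [0.707, 0.707, -0.0, 0.0]
ft_force: [0.8, 1.6, 0.6]
width: 0.0004
grip_force: 0.0
[[-0.001  1.    -0.   ]
 [ 1.     0.001 -0.   ]
 [-0.    -0.    -1.   ]] [0.11390721 0.7283504  0.29448669] [-1.64  0.59  0.3   0.98 -0.16  1.59 -1.39]
```

View pics/s5.png

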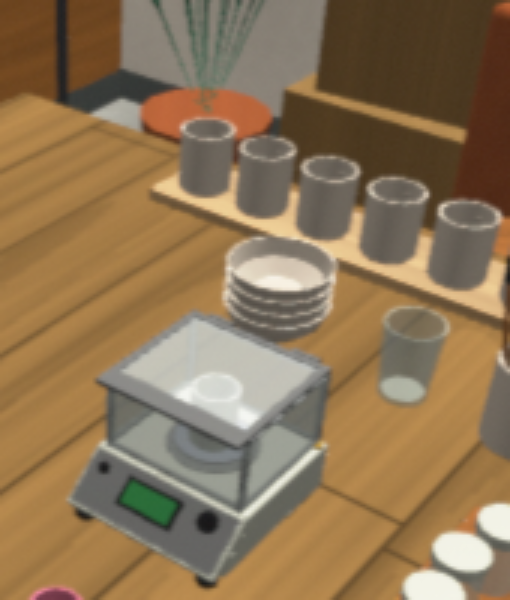

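The lid lies flat on the shield and the pot stands upright inside. Testing the reach edge now.

```bash
python3 -m crank '[[[50,0,0,0,-1],[100,0,0,0,-1],[150,0,0,0,-1],[200,0,0,0,-1],[250,0,0,0,-1],[300,0,0,0,-1],[300,0,0,0,-1]]]'
python3 - <<'E'
from h import *
s=r.read_state();print(R.from_quat(s["eef_rot"]).as_matrix().round(3),s["ee_pos"],s["joint_positions"].round(2))
E
```

```text
time: 14.3
ee_pos: [0.1245, 0.8642, 0.2784]
eef_rot: [0.711, 0.703, 0.012, -0.013]
ft_force: [-0.1, -0.3, 0.4]
width: 0.0003
grip_force: 0.0
[[ 0.011  1.    -0.   ]
 [ 0.999 -0.011  0.036]
 [ 0.036 -0.001 -0.999]] [0.1245421  0.86416387 0.27843217] [-1.55  1.14  1.13  0.17 -1.07  1.88 -1.4 ]
```

```bash
python3 -m crank '[[[300,0,0,0,-1],[300,0,0,0,-1],[300,0,0,0,-1],[300,0,0,0,-1],[300,0,0,0,-1],[300,0,0,0,-1]]]';python3 -m crank '[[[300,0,0,0,-1],[300,0,0,0,-1],[300,0,0,0,-1],[300,0,0,0,-1]]]'
python3 - <<'E'
from h import *
s=r.read_state();print(R.from_quat(s["eef_rot"]).as_matrix().round(3),s["ee_pos"],s["joint_positions"].round(2))
E
```

```text
time: 14.9
ee_pos: [0.1063, 0.9054, 0.2241]
eef_rot: [0.711, 0.702, 0.03, -0.028]
ft_force: [0.2, -0.5, 0.6]
width: 0.0004
grip_force: 0.0
time: 15.3
ee_pos: [0.0943, 0.9337, 0.1929]
eef_rot: [0.71, 0.701, 0.048, -0.042]
ft_force: [-0.8, 0.3, -0.0]
width: 0.0002
grip_force: 0.0
[[ 0.013  1.     0.009]
 [ 0.992 -0.014  0.126]
 [ 0.126  0.007 -0.992]] [0.09426786 0.93373015 0.19291284] [-1.59  1.26  1.27  0.16 -1.24  1.7  -1.44]
```

Tilt accumulates (7° so far). Continuing with an upward pull as well.

```bash
python3 -m crank '[[[300,0,-250,0,-1],[300,0,-250,0,-1],[300,0,-250,0,-1],[300,0,-250,0,-1],[300,0,-250,0,-1],[300,0,-250,0,-1],[300,0,-250,0,-1],[300,0,-250,0,-1]]]'
python3 - <<'E'
from h import *
s=r.read_state();print(R.from_quat(s["eef_rot"]).as_matrix().round(3),s["ee_pos"],s["joint_positions"].round(2))
E
```

```text
time: 16.1
ee_pos: [0.0769, 0.9093, 0.3032]
eef_rot: [0.709, 0.7, 0.065, -0.056]
ft_force: [-0.1, -0.7, 0.4]
width: 0.0009
grip_force: 0.0
[[ 0.012  1.     0.013]
 [ 0.985 -0.014  0.171]
 [ 0.171  0.011 -0.985]] [0.07685713 0.90930779 0.30322175] [-1.61  1.14  1.27  0.16 -1.22  1.78 -1.46]
```

```bash
python3 -m crank '[[[400,0,0,0,-1],[400,0,0,0,-1],[400,0,0,0,-1]]]'|grep -E "rot|pos";python3 -m crank '[[[400,0,0,0,-1],[400,0,0,0,-1],[400,0,0,0,-1]]]'|grep -E "rot|pos";python3 -m crank '[[[400,0,-100,0,-1],[400,0,-100,0,-1],[400,0,-100,0,-1]]]'|grep -E "rot|pos"
python3 -m crank '[[[400,0,-100,0,-1],[400,0,-100,0,-1],[400,0,-100,0,-1]]]'|grep -E "rot|pos"
python3 - <<'E'
from h import *
s=r.read_state();print(R.from_quat(s["eef_rot"]).as_matrix().round(3),s["time"],s["joint_positions"].round(2))
E
```

```text
ee_pos: [0.0702, 0.9373, 0.2783]
eef_rot: [0.708, 0.698, 0.081, -0.071]
ee_pos: [0.0643, 0.9609, 0.2634]
eef_rot: [0.706, 0.696, 0.098, -0.086]
ee_pos: [0.0584, 0.9703, 0.2867]
eef_rot: [0.703, 0.694, 0.116, -0.102]
ee_pos: [0.0532, 0.9779, 0.3102]
eef_rot: [0.7, 0.691, 0.133, -0.117]
[[ 0.009  1.     0.024]
 [ 0.937 -0.017  0.348]
 [ 0.348  0.02  -0.937]] 17.3 [-1.64  1.15  1.27  0.16 -1.22  1.59 -1.49]
```

```bash
python3 -m crank '[[[400,0,-50,0,-1],[400,0,-50,0,-1],[400,0,-50,0,-1]]]'|grep -E "rot|pos";python3 -m crank '[[[400,0,-50,0,-1],[400,0,-50,0,-1],[400,0,-50,0,-1]]]'|grep -E "rot|pos";python3 -m crank '[[[400,0,-50,0,-1],[400,0,-50,0,-1],[400,0,-50,0,-1]]]'|grep -E "rot|pos"
python3 -m crank '[[[400,0,-50,0,-1],[400,0,-50,0,-1],[400,0,-50,0,-1]]]'|grep -E "rot|pos"
python3 -m crank '[[[400,0,-50,0,-1],[400,0,-50,0,-1],[400,0,-50,0,-1]]]'|grep -E "rot|pos"
python3 -m crank '[[[400,0,-50,0,-1],[400,0,-50,0,-1],[400,0,-50,0,-1]]]'|grep -E "rot|pos"
python3 - <<'E'
from h import *
s=r.read_state();print(R.from_quat(s["eef_rot"]).as_matrix().round(3),s["time"],s["joint_positions"].round(2))
E
```

```text
ee_pos: [0.0489, 0.9898, 0.3224]
eef_rot: [0.697, 0.688, 0.149, -0.132]
ee_pos: [0.0449, 0.9996, 0.3399]
eef_rot: [0.694, 0.685, 0.165, -0.147]
ee_pos: [0.0412, 1.0077, 0.3621]
eef_rot: [0.69, 0.681, 0.182, -0.163]
ee_pos: [0.0379, 1.0133, 0.3872]
eef_rot: [0.686, 0.677, 0.199, -0.178]
ee_pos: [0.0348, 1.0167, 0.4152]
eef_rot: [0.681, 0.673, 0.214, -0.193]
ee_pos: [0.0319, 1.018, 0.4455]
eef_rot: [0.676, 0.668, 0.23, -0.208]
[[ 0.001  0.999  0.033]
 [ 0.808 -0.02   0.589]
 [ 0.59   0.026 -0.807]] 19.1 [-1.67  1.04  1.27  0.16 -1.2   1.42 -1.51]
```

```bash
python3 -m crank '[[[400,0,-50,0,-1],[400,0,-50,0,-1],[400,0,-50,0,-1]]]'|grep -E "rot|pos";python3 -m crank '[[[400,0,-50,0,-1],[400,0,-50,0,-1],[400,0,-50,0,-1]]]'|grep -E "rot|pos"
cat >> h.py <<'E'
def rel(p):
    s=r.read_state(); M=R.from_quat(s["eef_rot"]).as_matrix(); return (M.T@(np.array(p)-s["ee_pos"])*1000).round()
E
python3 - <<'E'
from h import *
s=r.read_state();print(R.from_quat(s["eef_rot"]).as_matrix().round(3),s["time"],s["ee_pos"],s["joint_positions"].round(2))
for p in[(.1,.8,.42),(.35,.45,.4),(.6,0,.35),(.647,-.02,.3),(.647,-.02,.131)]:print(p,rel(p))
E
```

```text
ee_pos: [0.0292, 1.0171, 0.478]
eef_rot: [0.671, 0.663, 0.246, -0.223]
ee_pos: [0.0266, 1.014, 0.5121]
eef_rot: [0.665, 0.658, 0.261, -0.238]
[[-0.003  0.999  0.034]
 [ 0.751 -0.021  0.66 ]
 [ 0.66   0.027 -0.751]] 19.7 [0.02659618 1.01403535 0.51206562] [-1.69  0.98  1.27  0.16 -1.18  1.38 -1.52]
(0.1, 0.8, 0.42) [-222.   75.  -70.]
(0.35, 0.45, 0.4) [-498.  332. -277.]
(0.6, 0, 0.35) [-870.  590. -528.]
(0.647, -0.02, 0.3) [-918.  636. -502.]
(0.647, -0.02, 0.131) [-1030.   631.  -375.]
```

Tilt is 41°, in the right direction. Heading back towards the key.

```bash
python3 -m crank '[[[-222,75,-70,0,-1],[-222,75,-70,0,-1],[-222,75,-70,0,-1],[-222,75,-70,0,-1],[-222,75,-70,0,-1],[-498,332,-277,0,-1],[-498,332,-277,0,-1],[-498,332,-277,0,-1],[-498,332,-277,0,-1],[-498,332,-277,0,-1],[-498,332,-277,0,-1],[-498,332,-277,0,-1],[-498,332,-277,0,-1],[-498,332,-277,0,-1],[-498,332,-277,0,-1]]]'
python3 - <<'E'
from h import *
s=r.read_state();print(R.from_quat(s["eef_rot"]).as_matrix().round(3),s["time"],s["ee_pos"],s["joint_positions"].round(2))
for p in[(.6,0,.35),(.647,-.02,.3),(.647,-.02,.131)]:print(p,rel(p))
E
```

```text
time: 21.2
ee_pos: [0.3134, 0.5064, 0.4074]
eef_rot: [0.665, 0.658, 0.26, -0.238]
ft_force: [-0.3, 0.7, -0.3]
width: 0.0005
grip_force: 0.0
[[-0.002  0.999  0.032]
 [ 0.751 -0.02   0.66 ]
 [ 0.66   0.026 -0.751]] 21.2 [0.31343878 0.50640303 0.40735837] [-2.05 -0.5   0.86  1.85  0.13  0.94 -1.17]
(0.6, 0, 0.35) [-419.  295. -282.]
(0.647, -0.02, 0.3) [-467.  341. -256.]
(0.647, -0.02, 0.131) [-579.  337. -129.]
```

```bash
python3 -m crank '[[[-419,295,-282,0,-1],[-419,295,-282,0,-1],[-419,295,-282,0,-1],[-419,295,-282,0,-1],[-419,295,-282,0,-1],[-419,295,-282,0,-1],[-419,295,-282,0,-1],[-419,295,-282,0,-1],[-419,295,-282,0,-1],[-419,295,-282,0,-1],[-419,295,-282,0,-1],[-419,295,-282,0,-1],[-419,295,-282,0,-1],[-419,295,-282,0,-1]]]'
python3 - <<'E'
from h import *
s=r.read_state();print(R.from_quat(s["eef_rot"]).as_matrix().round(3),s["time"],s["ee_pos"],s["joint_positions"].round(2))
for p in[(.647,-.02,.3),(.647,-.02,.131)]:print(p,rel(p))
E
```

```text
time: 22.6
ee_pos: [0.5051, 0.0419, 0.375]
eef_rot: [0.673, 0.655, 0.268, -0.217]
ft_force: [1.1, 0.1, 0.1]
width: 0.0004
grip_force: 0.0
[[-0.001  0.997  0.076]
 [ 0.764 -0.049  0.643]
 [ 0.645  0.059 -0.762]] 22.6 [0.50510865 0.04192233 0.37495034] [-1.42 -0.5   1.34  1.69 -0.21  1.43 -0.09]
(0.647, -0.02, 0.3) [-96. 140.  28.]
(0.647, -0.02, 0.131) [-205.  130.  157.]
```

```bash
python3 -m crank '[[[-40,70,10,0,-1],[-70,110,20,0,-1],[-96,140,28,0,-1],[-96,140,28,0,-1],[-96,140,28,0,-1]]]'
python3 - <<'E'
from h import *
s=r.read_state();print(R.from_quat(s["eef_rot"]).as_matrix().round(3),s["time"],s["ee_pos"],s["joint_positions"].round(2))
for p in[(.647,-.02,.3),(.647,-.02,.131)]:print(p,rel(p))
E
```

```text
time: 23.1
ee_pos: [0.512, 0.0346, 0.3462]
eef_rot: [0.68, 0.651, 0.274, -0.196]
ft_force: [0.0, -0.3, 0.2]
width: 0.0007
grip_force: 0.0
[[ 0.001  0.993  0.117]
 [ 0.778 -0.074  0.624]
 [ 0.628  0.091 -0.773]] 23.1 [0.51204183 0.03458812 0.34622476] [-1.39 -0.5   1.34  1.75 -0.19  1.35 -0.05]
(0.647, -0.02, 0.3) [-71. 134.  17.]
(0.647, -0.02, 0.131) [-178.  119.  148.]
```

The arm is caught at the j2/j3 limits in a poor elbow posture. I'll identify the kinematics from the logged samples to pick a better one.

```bash
cat > kin.py <<'E'
import numpy as np, itertools
from scipy.spatial.transform import Rotation as R
from scipy.optimize import least_squares
from h import r
s=r.read_state()
D=[([-1.32158584,0.33281961,-0.06468435,1.46093579,0.0216009,1.34992054,-0.08849637],[0.16770814,0.60167313,0.22178919],[.135482,.990780,-.0006915,-.000058]),
([-1.64,.59,.3,.98,-.16,1.59,-1.39],[.1139,.7284,.2945],[.707,.707,0,0]),
([-1.55,1.14,1.13,.17,-1.07,1.88,-1.4],[.1245,.8642,.2784],[.711,.703,.012,-.013]),
([-1.59,1.26,1.27,.16,-1.24,1.7,-1.44],[.0943,.9337,.1929],[.71,.701,.048,-.042]),
([-1.64,1.15,1.27,.16,-1.22,1.59,-1.49],[.0532,.9779,.3102],[.7,.691,.133,-.117]),
([-1.69,.98,1.27,.16,-1.18,1.38,-1.52],[.0266,1.0140,.5121],[.665,.658,.261,-.238]),
([-2.05,-.5,.86,1.85,.13,.94,-1.17],[.3134,.5064,.4074],[.665,.658,.26,-.238]),
([-1.42,-.5,1.34,1.69,-.21,1.43,-.09],[.5051,.0419,.375],[.673,.655,.268,-.217]),
(s["joint_positions"],s["ee_pos"],s["eef_rot"])]
def chain(q,sg):
    M=R.identity();out=[M.as_matrix()]
    for i in range(7):
        M=M*R.from_euler("zyzyzyz"[i],sg[i]*q[i]); out.append(M.as_matrix())
    return out
best=None
for sg in itertools.product([1,-1],repeat=7):
    if sg[1]<0: continue
    Ms=[chain(q,sg) for q,_,_ in D]
    E=R.from_matrix([M[7] for M in Ms]).inv()*R.from_quat([d[2] for d in D]); m=E.mean()
    e=(m.inv()*E).magnitude().max()
    if best is None or e<best[0]: best=(e,sg,m,Ms)
e,sg,m,Ms=best
A=[];b=[]
# offsets: x,y,z in each frame after joints (0: base z)
for M,d in zip(Ms,D):
    A.append(np.hstack([M[0][:,2:3],M[2][:,[0,2]],M[4][:,[0,2]],M[6][:,[0,2]]]));b.append(d[1])
A=np.vstack(A);b=np.hstack(b);x,res,rk,_=np.linalg.lstsq(A,b,rcond=None)
def fk(q):
    M=chain(q,sg);B=np.hstack([M[0][:,2:3],M[2][:,[0,2]],M[4][:,[0,2]],M[6][:,[0,2]]])
    return B@x,M[7]@m.as_matrix()
if __name__=="__main__":
    print(e,sg,m.as_rotvec().round(3),x.round(3),rk,np.abs(A@x-b).reshape(-1,3).max(1).round(4))
E
python3 kin.py
```

```text
0.010181095850460342 (-1, 1, -1, 1, -1, 1, -1) [ 1.000e-03 -2.000e-03  1.571e+00] [ 0.253 -0.019  0.436  0.023  0.476 -0.039  0.328] 7 [0.0468 0.0325 0.015  0.0106 0.0072 0.0155 0.0348 0.0111 0.0103]
```

```bash
python3 - <<'E'
import re
t=open("kin.py").read()
t=t.replace("A.append(np.hstack([M[0][:,2:3],M[2][:,[0,2]],M[4][:,[0,2]],M[6][:,[0,2]]]))","A.append(cols(M))").replace("B=np.hstack([M[0][:,2:3],M[2][:,[0,2]],M[4][:,[0,2]],M[6][:,[0,2]]])","B=cols(M)")
t=t.replace("best=None\nfor","cols=lambda M:np.hstack([M[0][:,2:3],M[1][:,:2],M[2],M[3][:,:2],M[4],M[5][:,:2],M[6]])\nbest=None\nfor",1)
t=t.replace("x,res,rk,_=np.linalg.lstsq(A,b,rcond=None)","x0=np.array([.25,0,0,0,0,.43,0,0,0,0,.47,0,0,0,0,.33]);lam=.02;w=lam*np.array([.3,1,1,1,1,.3,1,1,1,1,.3,1,1,1,1,.3]);x=np.linalg.lstsq(np.vstack([A,np.diag(w)]),np.hstack([b,w*x0]),rcond=None)[0];rk=0")
open("kin.py","w").write(t)
E
python3 kin.py
```

```text
0.010181095850460342 (-1, 1, -1, 1, -1, 1, -1) [ 1.000e-03 -2.000e-03  1.571e+00] [ 0.25   0.006 -0.013 -0.006 -0.013  0.453  0.004 -0.012  0.001 -0.012
  0.48  -0.01   0.003 -0.001  0.003  0.357] 0 [0.0015 0.0016 0.0043 0.0038 0.0033 0.0012 0.0011 0.0006 0.0012]
```

```bash
cat > ik.py <<'E'
from kin import *
lo=np.array([-2.6,-.5,-1.47,.16,-1.27,.06,-2.6])+.05;hi=np.array([2.6,2.12,1.34,2.42,4.41,2.06,2.6])-.05
def Rt(tilt,yaw):
    t=np.radians(tilt);X=np.array([[0,1,0],[np.cos(t),0,np.sin(t)],[np.sin(t),0,-np.cos(t)]])
    return X@R.from_euler("z",yaw,degrees=True).as_matrix()
def ik(p,Rg,q0):
    def f(q):
        P,M=fk(q);return np.r_[(P-p)*5,R.from_matrix(M.T@Rg).as_rotvec(),1e-3*(q-q0)]
    o=least_squares(f,np.clip(q0,lo,hi),bounds=(lo,hi));return o.x,np.abs(f(o.x)[:6]).max()
E
python3 - <<'E'
from ik import *
rng=np.random.default_rng(0)
for yaw in(-90,-45,0,45,90):
  S=[]
  for k in range(40):
    q,e=ik(np.array([.647,-.02,.131]),Rt(42,yaw),rng.uniform(lo,hi))
    if e<.01 and not any(np.abs(q-z).max()<.4 for z in S): S.append(q)
  print(yaw,len(S));[print("  ",z.round(2)) for z in S[:7]]
E
```

```text
-90 4
   [ 0.69  0.7  -0.56  1.42 -0.38  1.3   1.92]
   [ 0.24  0.62  0.1   1.45 -0.76  1.41  2.16]
   [ 1.07  1.16 -1.42  1.39  0.41  1.35  1.41]
   [-0.12  0.7   0.63  1.48 -1.03  1.57  2.31]
-45 4
   [ 0.99  0.95 -1.15  1.39  0.11  1.28  0.81]
   [ 0.26  0.62  0.06  1.45 -0.74  1.41  1.36]
   [ 0.76  0.73 -0.67  1.41 -0.3   1.28  1.08]
   [-0.22  0.77  0.81  1.49 -1.13  1.65  1.58]
0 5
   [ 0.9   0.84 -0.94  1.4  -0.09  1.27  0.16]
   [ 1.07  1.16 -1.42  1.39  0.41  1.34 -0.16]
   [-0.11  0.7   0.61  1.48 -1.02  1.57  0.74]
   [ 0.65  0.68 -0.5   1.42 -0.42  1.3   0.38]
   [ 0.21  0.62  0.14  1.46 -0.78  1.42  0.6 ]
45 4
   [ 0.1   0.64  0.3   1.47 -0.86  1.46 -0.14]
   [ 1.07  1.16 -1.42  1.39  0.41  1.34 -0.95]
   [ 0.86  0.8  -0.86  1.41 -0.16  1.27 -0.58]
   [ 0.5   0.64 -0.28  1.44 -0.56  1.33 -0.32]
90 4
   [ 0.16  0.63  0.21  1.47 -0.81  1.43 -0.95]
   [-0.27  0.81  0.89  1.49 -1.18  1.69 -0.75]
   [ 1.07  1.15 -1.42  1.39  0.41  1.34 -1.73]
   [ 0.55  0.65 -0.35  1.43 -0.52  1.32 -1.14]
```

```bash
cat > sim.py <<'E'
from ik import *
lo-=.05;hi+=.05
def run(q,Rg,pts):
    P,_=fk(q)
    for g in pts:
        g=np.array(g);n=int(np.ceil(np.linalg.norm(g-P)/.04))
        ems=0;jm=0;P0=P
        for i in range(1,n+1):
            q2,e=ik(P0+(g-P0)*i/n,Rg,q);jm=max(jm,np.abs(q2-q).max());ems=max(ems,e);q=q2
        P=g;print(g,"err%.3f jump%.2f"%(ems,jm),q.round(2))
    return q
E
python3 - <<'E'
from sim import *
q1=np.array([-1.69,.98,1.27,.16,-1.18,1.38,-1.52]);Rg=fk(q1)[1]
print("replay");run(q1,Rg,[(.1,.8,.42),(.31,.506,.407),(.6,0,.35)])
print("alt from stretched");run(q1,Rg,[(.1,.85,.42),(.4,.75,.4),(.62,.5,.38),(.65,.1,.33),(.647,-.02,.3),(.647,-.02,.131)])
q=s["joint_positions"];Rg=fk(q)[1]
print("from now");run(q,Rg,[(.31,.506,.407),(.25,.75,.42),(.45,.72,.42),(.62,.5,.38),(.65,.1,.33),(.647,-.02,.3),(.647,-.02,.131)])
E
```

```text
replay
[0.1  0.8  0.42] err0.000 jump0.45 [-2.49  0.39  1.34  1.49 -0.68  0.89 -1.07]
[0.31  0.506 0.407] err0.000 jump0.25 [-2.03 -0.5   0.84  1.86  0.13  0.93 -1.17]
[0.6  0.   0.35] err0.240 jump0.13 [-1.41 -0.5   1.34  1.71 -0.11  1.23 -0.1 ]
alt from stretched
[0.1  0.85 0.42] err0.000 jump0.44 [-2.35  0.57  1.34  1.35 -0.9   0.98 -1.  ]
[0.4  0.75 0.4 ] err0.000 jump0.10 [-1.73  0.54  1.14  1.31 -1.08  1.14 -0.53]
[0.62 0.5  0.38] err0.000 jump0.08 [-1.15  0.57  1.06  1.29 -1.21  1.42 -0.1 ]
[0.65 0.1  0.33] err0.000 jump0.08 [-0.57  0.57  1.07  1.41 -1.16  1.76  0.45]
[ 0.647 -0.02   0.3  ] err0.000 jump0.06 [-0.33  0.66  1.03  1.35 -1.16  1.86  0.63]
[ 0.647 -0.02   0.131] err0.000 jump0.05 [-0.31  0.81  0.95  1.53 -1.22  1.68  0.85]
from now
[0.31  0.506 0.407] err0.000 jump0.12 [-1.3  -0.26  0.3   1.85 -0.22  0.91 -0.95]
[0.25 0.75 0.42] err0.000 jump0.08 [-1.44  0.17  0.19  1.43 -0.14  0.87 -1.25]
[0.45 0.72 0.42] err0.000 jump0.08 [-1.12  0.35  0.23  1.21 -0.44  0.99 -0.84]
[0.62 0.5  0.38] err0.000 jump0.06 [-0.73  0.35  0.28  1.3  -0.69  1.12 -0.34]
[0.65 0.1  0.33] err0.000 jump0.06 [-0.24  0.32  0.45  1.46 -0.83  1.45  0.29]
[ 0.647 -0.02   0.3  ] err0.000 jump0.05 [-0.06  0.42  0.5   1.42 -0.86  1.56  0.48]
[ 0.647 -0.02   0.131] err0.000 jump0.05 [-0.03  0.56  0.45  1.61 -0.94  1.35  0.71]
```

The model replays the past moves accurately, and an outer route gives a good posture. Computing its shifts.

```bash
python3 - <<'E'
from h import *
for p in[(.31,.506,.407),(.25,.75,.42)]:print(p,rel(p))
M=R.from_quat(r.read_state()["eef_rot"]).as_matrix()
print("then");p0=np.array((.25,.75,.42))
for p in[(.45,.72,.42),(.62,.5,.38),(.65,.1,.33),(.647,-.02,.3)]:print(p,(M.T@(np.array(p)-p0)*1000).round())
E
```

```text
(0.31, 0.506, 0.407) [ 405. -230.  224.]
(0.25, 0.75, 0.42) [ 603. -307.  359.]
then
(0.45, 0.72, 0.42) [-23. 201.   5.]
(0.62, 0.5, 0.38) [-219.  382.  -82.]
(0.65, 0.1, 0.33) [-562.  437. -289.]
(0.647, -0.02, 0.3) [-674.  441. -341.]
```

```bash
python3 -m crank '[[[405,-230,224,0,-1],[405,-230,224,0,-1],[405,-230,224,0,-1],[405,-230,224,0,-1],[405,-230,224,0,-1],[405,-230,224,0,-1],[405,-230,224,0,-1],[405,-230,224,0,-1],[405,-230,224,0,-1],[405,-230,224,0,-1],[405,-230,224,0,-1],[603,-307,359,0,-1],[603,-307,359,0,-1],[603,-307,359,0,-1],[603,-307,359,0,-1],[603,-307,359,0,-1],[603,-307,359,0,-1]]]'
python3 - <<'E'
from h import *
s=r.read_state();print(s["time"],s["joint_positions"].round(2),s["ee_pos"])
for p in[(.45,.72,.42),(.62,.5,.38),(.65,.1,.33),(.647,-.02,.3)]:print(p,rel(p))
E
```

```text
time: 24.8
ee_pos: [0.2443, 0.7555, 0.4154]
eef_rot: [0.678, 0.654, 0.271, -0.196]
ft_force: [-0.6, 0.0, -1.4]
width: 0.0005
grip_force: 0.0
24.8 [-1.35  0.18  0.08  1.41 -0.11  0.87 -1.27] [0.24430227 0.75554257 0.41540616]
(0.45, 0.72, 0.42) [-26. 207.  -3.]
(0.62, 0.5, 0.38) [-223.  387.  -90.]
(0.65, 0.1, 0.33) [-567.  439. -296.]
(0.647, -0.02, 0.3) [-679.  442. -347.]
```

```bash
python3 -m crank '[[[-26,207,-3,0,-1],[-26,207,-3,0,-1],[-26,207,-3,0,-1],[-26,207,-3,0,-1],[-26,207,-3,0,-1],[-223,387,-90,0,-1],[-223,387,-90,0,-1],[-223,387,-90,0,-1],[-223,387,-90,0,-1],[-223,387,-90,0,-1],[-223,387,-90,0,-1],[-567,439,-296,0,-1],[-567,439,-296,0,-1],[-567,439,-296,0,-1],[-567,439,-296,0,-1],[-567,439,-296,0,-1],[-567,439,-296,0,-1],[-567,439,-296,0,-1],[-567,439,-296,0,-1],[-567,439,-296,0,-1]]]'
python3 -m crank '[[[-112,3,-51,0,-1],[-112,3,-51,0,-1],[-112,3,-51,0,-1],[-112,3,-51,0,-1]]]'
python3 - <<'E'
from h import *
s=r.read_state();M=R.from_quat(s["eef_rot"]).as_matrix();print(s["time"],s["joint_positions"].round(2),s["ee_pos"],M.round(3))
c=r.camera("wrist");save(c,"w6.png",1);print(rel((.647,-.02,.131)),"pred tare",proj(c,(.647,.045,.0544)),"power",proj(c,(.521,.045,.0544)))
import pickle;pickle.dump(c,open("w6.pkl","wb"))
E
```

```text
time: 26.8
ee_pos: [0.6516, 0.0837, 0.3308]
eef_rot: [0.683, 0.648, 0.274, -0.194]
ft_force: [-0.4, 0.3, 0.4]
width: 0.0004
grip_force: 0.0
time: 27.2
ee_pos: [0.6474, -0.0317, 0.2999]
eef_rot: [0.682, 0.649, 0.274, -0.196]
ft_force: [-0.0, -0.6, -0.7]
width: 0.0004
grip_force: 0.0
27.2 [ 0.01  0.42  0.43  1.4  -0.83  1.57  0.46] [ 0.64741475 -0.03165301  0.29992629] [[ 0.007  0.993  0.119]
 [ 0.779 -0.081  0.622]
 [ 0.627  0.088 -0.774]]
[-100.  -17.  137.] pred tare [254.12515167 250.65112189] power [157.30438819 255.90149311]
```

View pics/w6.png

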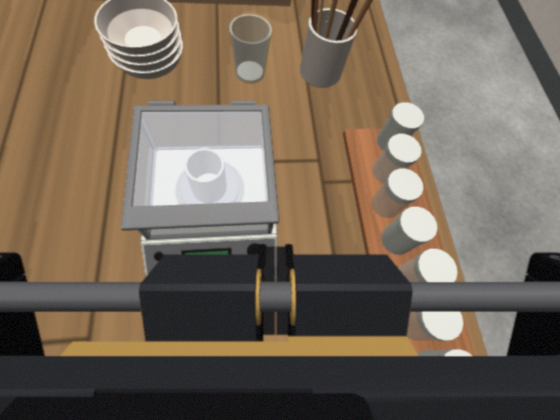

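The lid is shut with the pot inside. The tare key sits behind the fingertips at about (252,255), where predicted. Descending to stand-off.

```bash
python3 - <<'E'
from h import *
s=r.read_state();M=R.from_quat(s["eef_rot"]).as_matrix();k=np.array([.647,.045,.0544])
for d in(.1,.03):print(rel(k-d*M[:,2]))
E
```

```text
[-97. -29. 136.]
[-97. -29. 206.]
```

```bash
python3 -m crank '[[[-30,-9,40,0,-1],[-60,-18,80,0,-1],[-97,-29,115,0,-1],[-97,-29,136,0,-1],[-97,-29,160,0,-1],[-97,-29,180,0,-1],[-97,-29,186,0,-1],[-97,-29,186,0,-1],[-97,-29,186,0,-1]]]'
python3 - <<'E'
from h import *
s=r.read_state();M=R.from_quat(s["eef_rot"]).as_matrix();k=np.array([.647,.045,.0544])
print(s["ee_pos"],s["ft_force"],M.round(3)[:,2],"to key",rel(k))
c=r.camera("scene");save(c,"s7.png",3.2,(240,120,420,300));print((proj(c,s["ee_pos"])-[240,120])*3.2,(proj(c,k)-[240,120])*3.2)
E
```

```text
time: 28.15
ee_pos: [0.6414, 0.0151, 0.0957]
eef_rot: [0.68, 0.652, 0.275, -0.195]
ft_force: [-0.3, -0.4, 0.2]
width: 0.0002
grip_force: 0.0
[0.64140961 0.01514667 0.09570787] [-0.25682579 -0.35522971  0.18542396] [ 0.119  0.624 -0.773] to key [-3. -1. 51.]
[227.48816054 342.210527  ] [250.23047375 362.92947397]
```

View pics/s7.png

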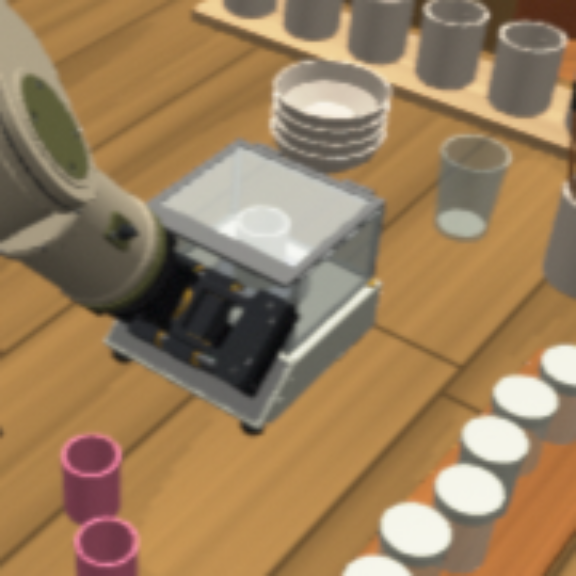

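The tool sits in front of the key, and the body is clear of the lid edge. Pressing in steps.

```bash
python3 -m crank '[[[-2,-1,20,0,-1],[-3,-1,35,0,-1],[-3,-1,44,0,-1],[-3,-1,48,0,-1],[-3,-1,48,0,-1]]]'; python3 -m crank '[[[0,0,2,0,-1],[0,0,4,0,-1],[0,0,4,0,-1]]]'
python3 - <<'E'
from h import *
print(rel((.647,.045,.0544)))
E
```

```text
time: 28.7
ee_pos: [0.6455, 0.0433, 0.0555]
eef_rot: [0.68, 0.651, 0.274, -0.196]
ft_force: [-0.3, -1.5, 0.8]
width: 0.0005
grip_force: 0.5
time: 29.0
ee_pos: [0.6463, 0.0452, 0.0527]
eef_rot: [0.68, 0.651, 0.275, -0.196]
ft_force: [-0.2, -1.4, 3.1]
width: 0.0004
grip_force: 1.5
[ 1.  1. -1.]
```

```bash
python3 -m crank '[[[0,0,1,0,-1],[0,0,1,0,-1]]]'|grep -E "pos|ft"; python3 -m crank '[[[0,0,1,0,-1],[0,0,1,0,-1]]]'|grep -E "pos|ft"; python3 -m crank '[[[0,0,1,0,-1],[0,0,1,0,-1]]]'|grep -E "pos|ft"
```

```text
ee_pos: [0.6463, 0.0459, 0.0519]
ft_force: [-1.6, -1.7, 3.1]
ee_pos: [0.6464, 0.0463, 0.0513]
ft_force: [-2.9, -3.4, 4.7]
ee_pos: [0.6464, 0.0464, 0.0511]
ft_force: [-6.8, -6.0, 10.0]
```

Stopped at 13 N after about 5 mm of travel, so the key is fully down. Letting go and retreating along the tool axis.

```bash
python3 -m crank '[[[0,0,0,0,-1],[0,0,-5,0,-1],[0,0,-15,0,-1],[0,0,-40,0,-1],[0,0,-85,0,-1],[0,0,-130,0,-1],[0,0,-170,0,-1],[0,0,-200,0,-1],[0,0,-200,0,-1],[0,0,-200,0,-1]]]'
python3 - <<'E'
from h import *
c=r.camera("scene");t=r.camera("top")
A=c["image"][130:280,250:400];B=t["image"][130:250,140:290]
cv2.imwrite("pics/p8.png",np.hstack([cv2.resize(A,(400,400)),cv2.resize(B,(400,400))])[...,::-1])
E
```

```text
time: 30.6
ee_pos: [0.6229, -0.0775, 0.2049]
eef_rot: [0.68, 0.651, 0.275, -0.196]
ft_force: [0.7, -0.6, -1.0]
width: 0.0009
grip_force: 0.0
```

View pics/p8.png

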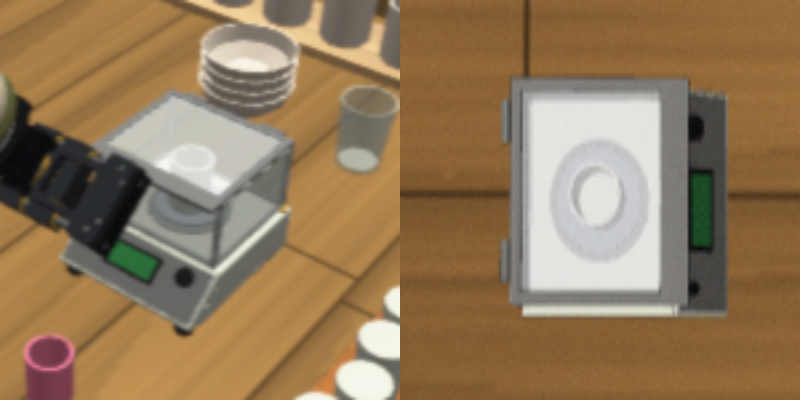

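The pot is centred on the pan, the lid is shut, the tare key is back up and the robot touches nothing. The force profile (1.2 N, then 4 N, then a hard stop) fits a full press. Handing in.

```bash
python3 -c "
from bench import r
print(r.close_job())"
```

```text
the job is handed in; nothing more can be done
None
```

I stood the pot upright in the middle of the pan, folded the lid shut, pressed the tare key until it hit its stop and let it come back up, then handed the job in at about 31 s of the 69 s allowed; the hand-in returned no verdict.

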